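# Lift a brass plate off the curing rack and gauge it

## Task

Use the wooden-handled lifter to lift the brass plate off the blue curing rack from underneath and set it on the two black rails of the stand, then lay the lifter flat on the bench and let go of it. Next take the plate by its edges with the fingers, lay it flat in the nest of the green gauge inside the green lips, let go, and push the gauge's red spring plunger fully down and release it. Never drop the plate onto the bench, and leave the other things on the bench where they are.

Things in the scene. Friction and masses are not known exactly. Their poses are not given: they have to be found in the camera images.
- plate_center (a point): centre (half-way up) of the loose brass plate: 60 mm along its x, 90 mm along its y, 5 mm thick (z up), about 200 g, the same when turned half round. It starts lying on the rack's rails, with its axes nearly along the rack's.
- lifter_grip (a point): centre of the dark wooden grip of the loose lifter: 60 mm along x, 22 mm wide (y), 45 mm tall, z up. It stands on the rear of a flat steel blade 3 mm thick, 44 mm wide, reaching from 40 mm behind to 150 mm ahead (+x) of this point; its underside is 25.5 mm below. Starts flat on the bench. Pinch across y, firmly (about 40 N), as the plate's weight tips the blade.
- rack_seat (a point): middle of the plate's place on the fixed blue rack, at the tops of its two steel rails, 18 mm above the bench. Rails run along x (-35 to +35 mm), 68 mm apart between inner faces, only bench between them. Blue walls 32 mm tall stand 5 mm off the plate at both y ends and the +x side, too close for fingers; the -x side is open: the blade goes in along +x. z is up.
- stand_seat (a point): middle of the plate's place on the stand, at the tops of its two black rails, 50 mm above the bench. Rails run along x, 50 mm long, 8 mm thick, 68 mm apart between inner faces; the plate lies across both, its y along this y. Open at both x ends: the blade passes between the rails along x, and fingers reach the plate's long edges (x = -30, +30 mm) there. z is up.
- nest_seat (a point): centre of the top of the solid pad (44 by 98 mm) of the fixed green gauge, 25 mm above the bench: the plate's underside lies here, its y along this y. Green lips rise 5 mm above the pad: end cheeks at y = +-50 mm, corner lips at x = +-35 mm (beyond |y| = 38 mm), 5 mm clear of the plate; the middle of its long edges is free for fingers. A housing 43 mm tall starts at x = +51 mm.
- plunger_top (a point): centre of the top of the red plunger button (32 mm across) beside the nest, on the gauge's +y side 86 mm from the nest's centre; 65 mm above the bench when up. Moves straight down.
- plunger (a joint): travel of the plunger in m: 0 up, 0.015 fully down; a spring returns it (3 N to start, 8 N fully down).
- plate: the brass plate; origin at the centre of its underside, axes as plate_center.
- lifter: the lifter, about 220 g; origin at the underside of the blade, below the middle of the grip, axes as lifter_grip.
- stand: the fixed black stand; origin on the bench below stand_seat, axes as stand_seat. Its base is 70 by 104 mm, 8 mm thick.
- dome_a: bystander: solid brass round-nosed part, 34 mm across, 45 mm tall; origin at its underside.
- dome_b: bystander: another one like dome_a.
- slug_a: bystander: solid brass cylinder, 34 mm across, 40 mm tall; origin at its underside.
- slug_b: bystander: another one like slug_a.
Not all that is in view belongs to the job. What is shaped like the plate but pink or turquoise is not meant.

How it is judged:
By the outcome, as a careful person would: the job done as asked, in the order asked, and still so for the second after the job is handed in, with the robot touching nothing.
It also fails if it takes over 72 s, if anything falls off the work surface, if the arm or the gripper's body presses on something with over 40 N, if the wrist force passes 120 N, or if a joint passes its speed limit or range.

## Robot

A 7-joint arm with a two-finger parallel gripper is mounted at the origin on the work surface. World frame = base frame: x ahead of the robot, y to its left, z up, the work surface at z = 0. Lengths are in m, angles in rad, forces in N, time in s.
With the tool pointing down it reaches from about 0.4 to 0.9 m from the base axis. Payload 5.5 kg.
Tool frame: the origin (TCP) lies midway between the tips of the shut fingers; the grasp point (between the pads) lies 19 mm behind it; z points along the fingers, x is the direction in which the jaws open and shut, and the axes are right-handed (so a half turn about z gives the same grasp; the last joint's range is limited). The gripper opens to 85 mm and grips with 20 to 120 N. Pads are 22 mm wide; open, the fingers measure 114 mm over their backs; the gripper's body (76 mm by 85 mm) begins 54 mm behind the grasp point. The pads swing forward as they close: fully open they stand 13 mm farther back than shut.
Start: joints at [-0.962, 0.501, -0.427, 1.55, 0.221, 1.138, -0.21], TCP at [0.22, 0.612, 0.231] pointing down, gripper open.
Joint ranges: [-2.88, 2.88], [-0.31, 2.03], [-1.54, 1.56], [0.2, 2.42], [-1.41, 4.55], [0.19, 2.02], [-2.57, 2.57]. Speed limits (rad/s): [2.57, 2.57, 3.14, 3.14, 3.14, 3.14, 3.14].

## Interface

Orientations are given as a 3x3 rotation matrix whose columns are the frame's x, y, z axes.
In Python, from workcell import r, camera, camera_params, search_frame, trace, landmark_of gives the robot as it stands.
- The arm moves only by the tool step_arm, never from a script. Its argument "series" is a list of rows, each a list of 4 numbers: the shift along the world's x, y, z in mm, then the turn about the world's z in rad. A call has 1 to 12 rows; each row is the pose to reach, as a shift and turn from the pose commanded when the call began; what a row does not reach only later rows make up. A row lasts 1/12 s, in which the tool goes at most 41.7 mm and 7.16 degrees, less where a joint would pass 70% of its speed; a pose out of reach is approached as far as the arm can. A call with a gripper value outside its range is refused whole. "claw" is the opening, from 0 (shut) to 1 (fully open), set as the call begins (left out, the last holds). The fingers move at their own pace and stop on an object; "force" is the grip in N (left out, the last holds). Time passes only in rows, so rows that repeat a pose let the fingers close. It gives the time, the measured TCP pose, the force and the opening at its end, in the units of the state.
- r.get_state(): the state, without advancing time (a new reading comes with each control period).
- camera(name): name is "scene" or "top" or "wrist"; returns (picture, depth): 480x640x3 uint8, red, green, blue; 480x640 float32, m along the optical axis (not along the pixel's ray), 0 where there is no reading.
- camera_params(name): a dict with "fx", "fy", "cx", "cy" (pixels), "R" (3x3) and "t" (3): a world point X has camera coordinates R X + t. Camera axes: x right, y down, z forward; pixel columns grow to the right and rows downward; lengths in m; the calibration is good to about 2 mm. A picture is of the moment at which its call begins: read the wrist's pose just before it. camera_params takes no time and is no camera call; for the wrist camera it gives the pose at the moment of the call.
- r.finish_job(): hands the job in, once; it reports no verdict.
Trained networks look in the newest picture that a camera, given by its name, has taken for a name from the list of things; names that differ only in an ending like _2 or _b are one class to them, and where a whole thing is asked for, a point or a joint stands for the part that bears it (a point fixed in the world has none). Each returns a list of dicts, best first, with "p" (0 to 1); they miss things now and then, are a little off and sometimes report something else, mostly with a low value. They report only what shows in the picture. A call takes as long as a camera call. They do not tell look-alikes from the thing itself.
- search_frame(camera, target): "xyz" ([x, y, z] in m, in world coordinates, good to about 4 mm: the middle of the surface that is visible of it).
- trace(camera, target): "pixels" (480x640 bool, what is visible of it).
- landmark_of(camera, target): "xyz" ([x, y, z] in m, in world coordinates, good to about 4 mm: a listed point, or the origin of a listed thing).
The state is a dict: "t": time; "joint_pos": joint angles; "joint_vel": joint speeds; "tau": joint torques, N m; "eef_pos": TCP position; "orientation": TCP orientation; "ft_force": force on the tool from outside, world axes, zero at the start; "moment": the same for the moment, N m; "finger_gap": opening from 0.0 (shut) to 1.0 (fully open).
Only numpy, scipy, OpenCV 4.12 (cv2) and the standard library are available. Lean on these libraries where they do the work, as an engineer would, in place of code of your own. Each camera call takes 0.05 s, during which the arm holds its last target.

## Working session

There is one attempt and no reset: what is moved stays moved. The work goes in short steps, Python scripts to look and compute and a tool call to move; the robot and the scene stay as the last step left them, time stands still between calls to the robot, and variables do not carry over. Pictures are saved under pics/ and viewed, and the job is handed in when it is done.

Besides the shell and the picture viewer there is one more tool, called as name(argument=value, ...), one argument or row to a line, values as JSON. step_arm: Moves the arm, as the interface text tells. Its arguments: {"type":"object","properties":{"series":{"type":"array","items":{"type":"array","items":{"type":"number"}}},"claw":{"type":"number"},"force":{"type":"number"}},"required":["series"]}

```bash
mkdir -p pics; ls
python3 - <<'E'
from workcell import *
import cv2,numpy as np
np.set_printoptions(precision=4,suppress=True)
print(r.get_state())
for n in ["scene","top"]:
    im,d=camera(n); cv2.imwrite(f"pics/{n}0.png",im[:,:,::-1]); np.savez(f"pics/{n}0.npz",im=im,d=d)
    p=camera_params(n); print(n,p)
E
```

```text
pics
{'t': 0.0, 'joint_pos': array([-0.9618,  0.5019, -0.4268,  1.5515,  0.2208,  1.1383, -0.2103]), 'joint_vel': array([ 0.0002,  0.0011,  0.0006,  0.0017,  0.0007, -0.0011, -0.0001]), 'tau': array([ -0.0005, -56.9503,  -5.8168, -28.0953,   0.0105,   0.0117,
        -0.    ]), 'eef_pos': array([0.2201, 0.6109, 0.2303]), 'orientation': array([[ 0.3389,  0.9408, -0.0007],
       [ 0.9408, -0.3389, -0.0018],
       [-0.0019, -0.0001, -1.    ]]), 'ft_force': array([-0.4322,  0.1883, -0.4474]), 'moment': array([0.0664, 0.0348, 0.0112]), 'finger_gap': 1.0007669356305797}
scene {'fx': 570.0904156041993, 'fy': 570.0904156041993, 'cx': 328.1365600849733, 'cy': 238.23858956081727, 'R': array([[ 0.7593,  0.6507,  0.0087],
       [ 0.3634, -0.4129, -0.8351],
       [-0.5398,  0.6373, -0.55  ]]), 't': array([-0.443 , -0.1365,  1.4574])}
top {'fx': 442.0322550972775, 'fy': 442.0322550972775, 'cx': 315.95997698140195, 'cy': 251.63235984847987, 'R': array([[-0.0143, -0.9991, -0.0387],
       [-0.9888,  0.0199, -0.148 ],
       [ 0.1486,  0.0361, -0.9882]]), 't': array([0.0138, 0.6082, 0.9161])}
```

View pics/scene0.png

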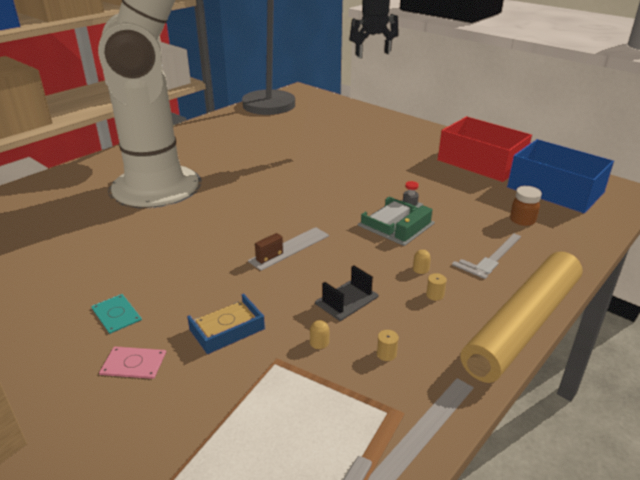

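View pics/top0.png

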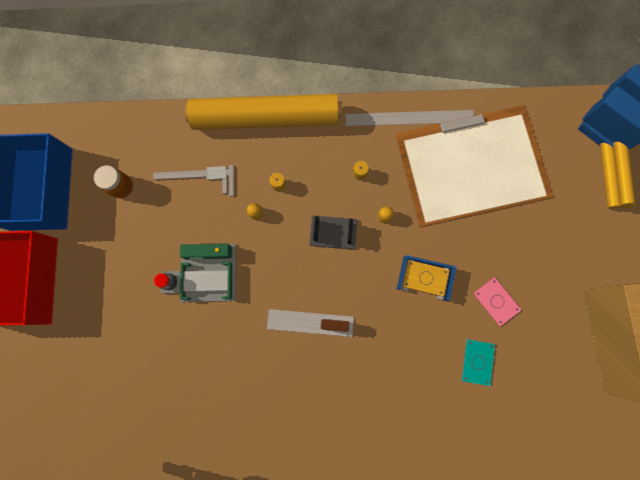

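The brass plate is on the blue rack at top-image (427,278). The look-alikes are pink (498,301) and turquoise (479,362), so not these. The lifter is at (310,323), the stand at (333,232), the gauge at (207,280) and the plunger at (163,281). Next I'll measure these and check an enlarged crop.

```bash
cat > h.py <<'E'
from workcell import *
import cv2,numpy as np
np.set_printoptions(precision=4,suppress=True)
def pts(p,d,uv=None):
    v,u=np.mgrid[0:480,0:640]; X=np.stack([(u-p['cx'])/p['fx']*d,(v-p['cy'])/p['fy']*d,d],-1)
    return (X-p['t'])@p['R']
def proj(p,X):
    c=np.asarray(X)@p['R'].T+p['t']; return np.stack([c[...,0]/c[...,2]*p['fx']+p['cx'],c[...,1]/c[...,2]*p['fy']+p['cy']],-1)
E
python3 - <<'E'
from h import *
for n in ["top","scene"]:
    camera(n)
    for k in ["plate_center","lifter_grip","rack_seat","stand_seat","nest_seat","plunger_top","plate","lifter","stand"]:
        print(n,k,[(np.round(o['xyz'],4).tolist(),round(o['p'],2)) for o in landmark_of(n,k)[:4]])
print(r.get_state()['t'])
im=np.load('pics/top0.npz')['im'][:,:,::-1]
a=cv2.resize(im[240:320,380:480],None,fx=6,fy=6,interpolation=cv2.INTER_CUBIC); cv2.imwrite('pics/c_rack.png',a)
a=cv2.resize(im[205:345,145:365],None,fx=3.6,fy=3.6,interpolation=cv2.INTER_CUBIC); cv2.imwrite('pics/c_mid.png',a)
E
```

```text
top plate_center [([0.549, -0.2333, 0.0218], 0.95), ([0.4964, -0.3928, 0.0017], 0.91), ([0.3632, -0.3402, 0.004], 0.74), ([0.548, 0.3348, 0.0665], 0.73)]
top lifter_grip [([0.4468, -0.0317, 0.0231], 0.6)]
top rack_seat []
top stand_seat [([0.654, -0.0347, 0.0527], 0.72)]
top nest_seat [([0.5478, 0.2484, 0.0224], 0.92)]
top plunger_top [([0.5483, 0.3365, 0.0646], 0.66)]
top plate [([0.5496, -0.2393, 0.0153], 0.84), ([0.4936, -0.3952, 0.0], 0.61), ([0.3646, -0.3406, 0.0024], 0.59)]
top lifter [([0.4517, -0.036, 0.0034], 0.96)]
top stand [([0.6595, -0.0355, 0.0009], 0.9)]
scene plate_center [([0.5469, -0.2375, 0.0233], 0.95), ([0.4959, -0.3967, 0.0009], 0.84), ([0.3656, -0.3404, 0.0057], 0.83)]
scene lifter_grip [([0.4525, -0.0346, 0.0261], 0.75), ([0.6948, -0.1513, 0.0018], 0.27)]
scene rack_seat [([0.5474, -0.2373, 0.0164], 0.81), ([0.5513, 0.2552, 0.0245], 0.45)]
scene stand_seat [([0.6619, -0.0337, 0.0472], 0.96), ([0.4517, -0.0331, -0.0003], 0.36)]
scene nest_seat [([0.5506, 0.253, 0.0264], 0.77), ([0.4522, -0.0325, 0.0302], 0.44)]
scene plunger_top [([0.5509, 0.3386, 0.0619], 0.41)]
scene plate [([0.5515, -0.2369, 0.0224], 0.97), ([0.4996, -0.3903, -0.0015], 0.93), ([0.3625, -0.3402, -0.0013], 0.93)]
scene lifter [([0.4502, -0.0353, 0.0014], 0.77), ([0.5484, -0.2369, 0.0179], 0.34), ([0.6583, -0.0358, 0.0019], 0.29)]
scene stand [([0.6612, -0.0346, -0.0028], 0.75), ([0.5498, 0.3362, 0.064], 0.42)]
1.1
```

View pics/c_rack.png

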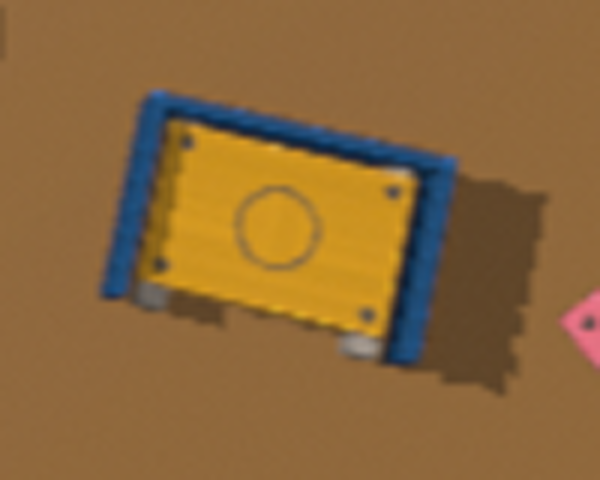

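View pics/c_mid.png

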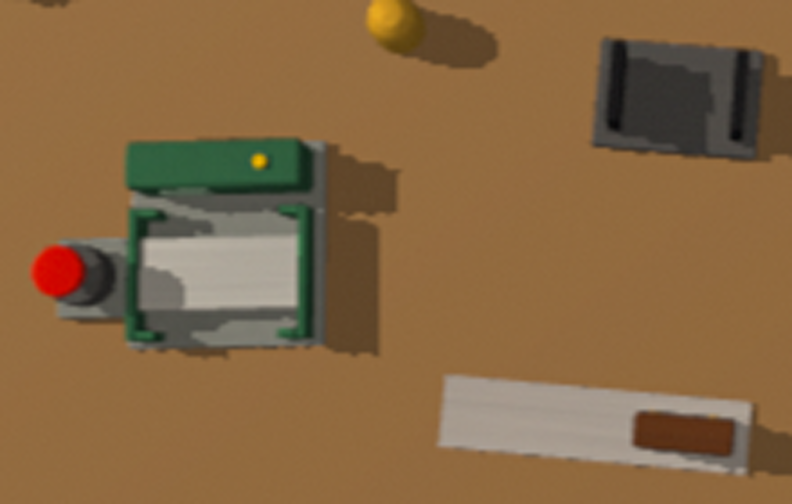

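The enlarged crop confirms the brass plate in the blue rack, with the open side facing the robot. Next I'll fit poses from depth and colour.

```bash
cat > fit.py <<'E'
from h import *
def rect(xy):
    (c,(w,h),a)=cv2.minAreaRect((xy*1000).astype(np.float32)); return np.round(c,1),np.round((w,h),1),round(a,2)
for n in ["top","scene"]:
    z=np.load(f'pics/{n}0.npz'); p=camera_params(n); P=pts(p,z['d']); im=z['im']; hsv=cv2.cvtColor(im,cv2.COLOR_RGB2HSV)
    H,S,V=[hsv[...,i].astype(int) for i in range(3)]
    def sel(m,box,zr): 
        m=m&(P[...,0]>box[0])&(P[...,0]<box[1])&(P[...,1]>box[2])&(P[...,1]<box[3])&(P[...,2]>zr[0])&(P[...,2]<zr[1])
        m=cv2.morphologyEx(m.astype(np.uint8),cv2.MORPH_OPEN,np.ones((2,2)))>0
        return P[m]
    def show(name,Q):
        if len(Q)<20: print(n,name,len(Q));return
        print(n,name,len(Q),*rect(Q[:,:2]),'z',np.percentile(Q[:,2],[5,50,95]).round(4))
    T=np.ones_like(S,bool)
    print('bench z',np.median(P[(H<20)&(S>100)][:,2]))
    show('plate',sel((H>17)&(H<28)&(S>150),(.48,.62,-.32,-.16),(.016,.03)))
    show('rackwall',sel((H>100)&(H<125)&(S>120),(.45,.65,-.34,-.14),(.026,.04)))
    show('blade',sel((S<60),(.40,.50,-.12,.16),(-.004,.01)))
    show('grip',sel((S>110),(.40,.50,-.12,.16),(.042,.054)))
    show('railR',sel((V<70),(.60,.72,-.12,-.035),(.044,.056)))
    show('railL',sel((V<70),(.60,.72,-.035,.06),(.044,.056)))
    show('standbase',sel(S<90,(.58,.74,-.13,.06),(.004,.014)))
    show('pad',sel(S<60,(.50,.60,.18,.31),(.022,.028)))
    show('lips',sel((H>55)&(H<95)&(S>70),(.48,.60,.17,.32),(.027,.034)))
    show('housing',sel((H>55)&(H<95)&(S>70),(.55,.70,.15,.35),(.038,.048)))
    show('red',sel(((H<6)|(H>174))&(S>180),(.5,.6,.3,.38),(.06,.07)))
    show('gbase',sel(S<60,(.47,.65,.15,.40),(.003,.018)))
E
python3 fit.py
```

```text
bench z 0.0003366992010219046
top plate 1099 [ 532.5 -156.6] [ 87.1 270.4] 10.3 z [0.0183 0.0234 0.0263]
top rackwall 334 [ 537.5 -167.3] [105.7 288.9] 7.83 z [-0.001   0.0307  0.0346]
top blade 1341 [453.6  18.4] [189.6  43.4] 84.17 z [-0.0005  0.003   0.0068]
top grip 263 [447.5 -36.5] [58.8 21.8] 83.57 z [0.0029 0.0477 0.0507]
top railR 82 [657.7 -74.3] [ 9.2 54.8] 84.32 z [0.0066 0.0491 0.0534]
top railL 86 [663.    3.1] [ 5.7 49.7] 84.38 z [0.009  0.0488 0.0524]
top standbase 1103 [578.8 -28.3] [101.9 224.8] 83.86 z [0.0025 0.0085 0.0187]
top pad 791 [527.5 132.3] [345.   59.9] 79.08 z [0.0203 0.0249 0.0281]
top lips 195 [549.9 250.7] [ 79.4 110.8] 0.4 z [0.0086 0.0277 0.0322]
top housing 561 [564.5 126.6] [367.6  63. ] 67.63 z [0.0336 0.0426 0.0457]
top red 151 [517.3 166. ] [407.1  28.7] 79.3 z [0.0384 0.0639 0.0672]
top gbase 1171 [558.5 155. ] [392.2 141. ] 83.23 z [-0.      0.0064  0.0278]
bench z -0.00040938517143892866
scene plate 0
scene rackwall 402 [ 556.7 -239.4] [110.6  69.3] 75.67 z [0.0233 0.0294 0.0329]
scene blade 833 [ 760.6 -336.4] [ 162.5 1082.8] 40.28 z [-0.0007  0.0021  0.0046]
scene grip 211 [447.2  -9. ] [ 35.5 114.3] 14.2 z [0.0395 0.0462 0.0487]
scene railR 115 [651.1 -63.5] [36.7 58.1] 35.76 z [0.0419 0.0481 0.0508]
scene railL 93 [666.2   0.9] [ 9.1 46.8] 86.33 z [0.0429 0.0486 0.0513]
scene standbase 949 [ 880.1 -360.6] [114.3 884. ] 33.66 z [0.0033 0.0075 0.0106]
scene pad 400 [ 834.2 -209.1] [  80.9 1184.7] 30.86 z [0.0202 0.024  0.0267]
scene lips 48 [571.3 243.3] [124.1  69.9] 72.19 z [0.023  0.028  0.0419]
scene housing 314 [623.1 247.1] [ 26.3 106.1] 0.41 z [0.0348 0.0415 0.0437]
scene red 64 [557.7 333.1] [25.1 22.1] 82.22 z [0.0583 0.0635 0.0654]
scene gbase 378 [ 816.6 -201.9] [ 164.8 1208.2] 27.96 z [-0.0003  0.0054  0.0421]
```

```bash
python3 - <<'E'
s=open('fit.py').read()
s=s.replace("""        m=cv2.morphologyEx(m.astype(np.uint8),cv2.MORPH_OPEN,np.ones((2,2)))>0
        return P[m]""","""        m&=z['d']>0.1
        _,L,st,_=cv2.connectedComponentsWithStats(m.astype(np.uint8),connectivity=4)
        if len(st)<2: return P[m]
        return P[L==1+np.argmax(st[1:,4])]""")
open('fit.py','w').write(s)
E
python3 fit.py
```

```text
bench z 0.0003366992010219046
top plate 1106 [ 549.5 -234.1] [90.2 60.3] 75.3 z [0.0206 0.0235 0.0263]
top rackwall 340 [ 549.9 -234.8] [112.3  74.6] 75.76 z [0.0277 0.0319 0.0347]
top blade 1346 [456.   20.5] [189.2  43.3] 84.0 z [0.0002 0.003  0.006 ]
top grip 264 [450.5 -33.7] [57.2 20.9] 82.89 z [0.0452 0.048  0.0507]
top railR 83 [654.6 -71. ] [ 8.  48.9] 84.07 z [0.0474 0.0501 0.0535]
top railL 86 [662.4   4.5] [ 7.7 48.8] 84.44 z [0.0467 0.0501 0.0532]
top standbase 1111 [658.7 -34.4] [101.7  69.4] 84.12 z [0.0057 0.0085 0.0114]
top pad 813 [552.1 252.3] [ 44.2 100.3] 0.74 z [0.0225 0.025  0.0273]
top lips 106 [551.7 203.6] [80.3 17.8] 1.61 z [0.0277 0.0301 0.0327]
top housing 567 [616.9 250.8] [ 27.8 107.7] 0.54 z [0.0397 0.0429 0.0456]
top red 152 [551.7 336.8] [28.  28.5] 83.53 z [0.0614 0.0644 0.0672]
top gbase 1030 [571.1 251. ] [128.  120.8] 1.13 z [0.0037 0.0062 0.0094]
bench z -0.00040938517143892866
scene plate 0
scene rackwall 412 [ 553.7 -238.7] [110.4  75.2] 75.22 z [0.0264 0.0306 0.0331]
scene blade 839 [456.   23.1] [197.1  57.2] 85.96 z [-0.0002  0.0023  0.0047]
scene grip 212 [452.1 -35.1] [59.9 25.5] 86.85 z [0.0432 0.0469 0.0491]
scene railR 117 [657.3 -73.1] [11.2 48.9] 84.87 z [0.0451 0.0487 0.0509]
scene railL 95 [663.8   1.6] [10. 52.] 85.31 z [0.0454 0.0489 0.0513]
scene standbase 967 [660.  -35.9] [105.6  72.5] 84.27 z [0.005  0.0077 0.0111]
scene pad 415 [553.7 255.2] [47.8 99. ] 0.55 z [0.0225 0.0242 0.0265]
scene lips 38 [575.3 300.8] [16.6 44. ] 70.23 z [0.0273 0.029  0.0308]
scene housing 321 [620.2 247.2] [106.7  31. ] 89.58 z [0.0388 0.0418 0.0439]
scene red 65 [554.1 333.8] [25.7 24.9] 81.06 z [0.0604 0.064  0.0661]
scene gbase 309 [604.  217.6] [173.4  93.6] 43.71 z [0.0035 0.0057 0.0103]
```

step_arm(
  series=[
    [230,-646,-50,-1.328],
    [230,-646,-50,-1.328],
    [230,-646,-50,-1.328],
    [230,-646,-50,-1.328],
    [230,-646,-50,-1.328],
    [230,-646,-50,-1.328],
    [230,-646,-50,-1.328],
    [230,-646,-50,-1.328],
    [230,-646,-50,-1.328],
    [230,-646,-50,-1.328],
    [230,-646,-50,-1.328],
    [230,-646,-50,-1.328],
  ],
  claw=1,
)

```text
t: 2.1
eef_pos: [0.388, 0.14, 0.1953]
orientation: [[0.994, -0.107, 0.001], [-0.107, -0.994, 0.001], [0.001, -0.001, -1.0]]
ft_force: [1.1, -0.6, 0.4]
finger_gap: 0.996
```

step_arm(
  series=[
    [62,-174,-15,0],
    [62,-174,-15,0],
    [62,-174,-15,0],
    [62,-174,-15,0],
    [62,-174,-15,0],
    [62,-174,-15,0],
    [62,-174,-15,0],
  ],
)

```text
t: 2.68
eef_pos: [0.4496, -0.0332, 0.1799]
orientation: [[0.994, -0.106, -0.0], [-0.106, -0.994, 0.0], [-0.0, 0.0, -1.0]]
ft_force: [0.1, 0.1, -0.0]
finger_gap: 0.995
```

```bash
cat > wr.py <<'E'
import sys
from h import *
def wshot(name):
    s=r.get_state(); p=camera_params("wrist"); im,d=camera("wrist")
    cv2.imwrite(f"pics/{name}.png",im[:,:,::-1]); np.savez(f"pics/{name}.npz",im=im,d=d,**p)
    print('t',s['t'],'eef',s['eef_pos'],'yaw',np.arctan2(s['orientation'][1,0],s['orientation'][0,0]).round(4),'gap',round(s['finger_gap'],3),'F',s['ft_force'])
    return s,p,im,d
if __name__=="__main__":
    s,p,im,d=wshot(sys.argv[1])
E
python3 wr.py w1
```

```text
t 2.6833 eef [ 0.4496 -0.0332  0.1799] yaw -0.106 gap 0.995 F [ 0.1081  0.0686 -0.0406]
```

View pics/w1.png

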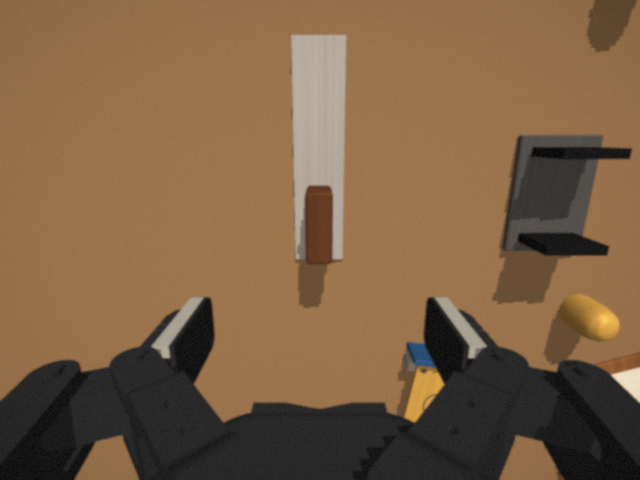

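The wrist image shows the blade and grip at (319,225), upright and centred between the fingers at (212..428). I'll fit them numerically.

```bash
cat > wfit.py <<'E'
from h import *
import sys
def load(n):
    z=np.load(f'pics/{n}.npz'); p={k:z[k] for k in['fx','fy','cx','cy','R','t']}
    P=pts(p,z['d']); hsv=cv2.cvtColor(z['im'],cv2.COLOR_RGB2HSV); return z,p,P,*[hsv[...,i].astype(int) for i in range(3)]
def fit(P,d,m,box,zr,name=''):
    m=m&(P[...,0]>box[0])&(P[...,0]<box[1])&(P[...,1]>box[2])&(P[...,1]<box[3])&(P[...,2]>zr[0])&(P[...,2]<zr[1])&(d>.05)
    _,L,st,_=cv2.connectedComponentsWithStats(m.astype(np.uint8),connectivity=4)
    if len(st)<2: print(name,'none');return
    Q=P[L==1+np.argmax(st[1:,4])]
    (c,wh,a)=cv2.minAreaRect((Q[:,:2]*1000).astype(np.float32))
    print(name,len(Q),np.round(c,1),np.round(wh,1),round(a,2),'z',np.percentile(Q[:,2],[5,50,95]).round(4)); return c,wh,a
E
python3 - <<'E'
from wfit import *
z,p,P,H,S,V=load('w1'); d=z['d']
print(p['t'])
fit(P,d,S<70,(.40,.5,-.12,.17),(-.002,.007),'blade')
fit(P,d,S>100,(.40,.5,-.12,.05),(.043,.053),'grip')
fit(P,d,V<70,(.6,.72,-.12,-.035),(.044,.056),'railR')
fit(P,d,V<70,(.6,.72,-.035,.05),(.044,.056),'railL')
fit(P,d,S<90,(.58,.74,-.13,.06),(.004,.014),'sbase')
E
```

```text
[-0.4509 -0.0084  0.3318]
blade 9321 [455.1  19.2] [191.6  44.7] 84.15 z [0.0005 0.0018 0.003 ]
grip 1849 [449.7 -34.4] [58.8 20.7] 83.81 z [0.0453 0.0466 0.0478]
railR 697 [653.8 -73.1] [ 8.7 50.5] 83.92 z [0.0453 0.0485 0.0499]
railL 732 [661.9   2.5] [ 7.5 51.7] 84.24 z [0.047  0.0487 0.05  ]
sbase 7529 [657.7 -35.4] [103.   71.1] 84.17 z [0.0054 0.0067 0.0081]
```

step_arm(
  series=[
    [0,-2,-40,0],
    [0,-2,-80,0],
    [0,-2,-115,0],
    [0,-2,-145,0],
    [0,-2,-165,0],
    [0,-2,-165,0],
  ],
)

```text
t: 3.23
eef_pos: [0.446, -0.0319, 0.0116]
orientation: [[0.995, -0.099, -0.007], [-0.099, -0.995, 0.001], [-0.008, -0.0, -1.0]]
ft_force: [-0.8, -0.1, 0.6]
finger_gap: 0.998
```

step_arm(
  series=[
    [0,0,0,0],
    [0,0,0,0],
    [0,0,0,0],
    [0,0,0,0],
    [0,0,0,0],
    [0,0,0,0],
    [0,0,0,0],
    [0,0,0,0],
    [0,0,0,0],
    [0,0,0,0],
  ],
  claw=0,
  force=50,
)

```text
t: 4.07
eef_pos: [0.4507, -0.0341, 0.0163]
orientation: [[0.995, -0.103, 0.002], [-0.103, -0.995, 0.0], [0.002, -0.001, -1.0]]
ft_force: [-0.1, 1.2, 7.0]
finger_gap: 0.248
```

step_arm(
  series=[
    [0,0,30,0],
    [0,0,60,0],
    [0,0,90,-0.12],
    [-10,-20,100,-0.24],
    [-20,-35,100,-0.36],
    [-30,-50,100,-0.48],
    [-40,-70,100,-0.6],
    [-50,-85,100,-0.72],
    [-60,-100,100,-0.84],
    [-70,-120,100,-0.96],
    [-80,-140,100,-1.08],
    [-89,-153,100,-1.2],
  ],
)

```text
t: 5.07
eef_pos: [0.3598, -0.1889, 0.1154]
orientation: [[0.258, -0.966, 0.001], [-0.966, -0.258, -0.0], [0.001, -0.001, -1.0]]
ft_force: [0.4, -0.5, -2.0]
finger_gap: 0.246
```

step_arm(
  series=[
    [0,0,0,-0.12],
    [0,0,0,-0.24],
    [0,0,0,-0.36],
    [0,0,0,-0.48],
    [0,0,0,-0.521],
    [0,0,0,-0.521],
    [0,0,0,-0.521],
  ],
)

```text
t: 5.65
eef_pos: [0.3605, -0.187, 0.1151]
orientation: [[-0.249, -0.969, 0.0], [-0.969, 0.249, 0.0], [-0.0, -0.0, -1.0]]
ft_force: [0.0, -0.2, -1.9]
finger_gap: 0.245
```

```bash
cat > top.py <<'E'
import sys
from h import *
for n in sys.argv[2:]:
    im,d=camera(n); np.savez(f"pics/{n}{sys.argv[1]}.npz",im=im,d=d,**camera_params(n)); cv2.imwrite(f"pics/{n}{sys.argv[1]}.png",im[:,:,::-1])
E
python3 wr.py w2; python3 top.py 2 top scene
```

```text
t 5.65 eef [ 0.3605 -0.187   0.1151] yaw -1.8221 gap 0.245 F [ 0.0496 -0.1593 -1.9228]
```

View pics/w2.png

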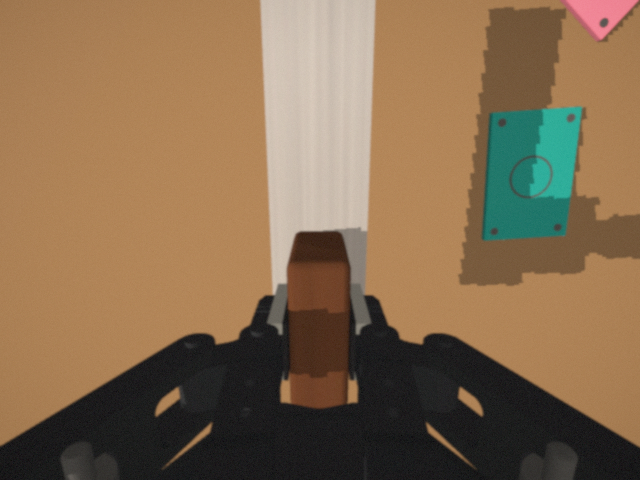

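View pics/scene2.png

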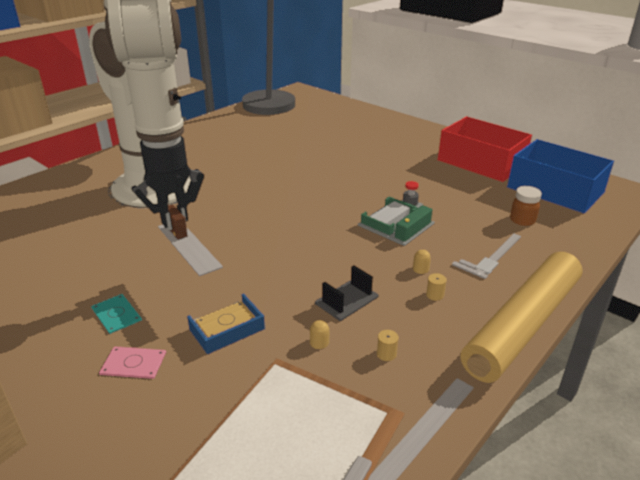

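The lifter is held and its blade points at the rack in the scene image (blade 160-220, 225-270; rack at (227,320)). I'll measure the blade's plane and heading.

```bash
cat > blade.py <<'E'
from wfit import *
def blade(n,tcp,zr=(.07,.13),tol=60):
    z,p,P,H,S,V=load(n); d=z['d']
    m=(S<tol)&(P[...,2]>zr[0])&(P[...,2]<zr[1])&(np.hypot(P[...,0]-tcp[0],P[...,1]-tcp[1])<.19)&(d>.1)
    _,L,st,_=cv2.connectedComponentsWithStats(m.astype(np.uint8),connectivity=4)
    Q=P[L==1+np.argmax(st[1:,4])]
    A=np.c_[Q,np.ones(len(Q))][:,[0,1,3]]; c=np.linalg.lstsq(A,Q[:,2],rcond=None)[0]
    rc=cv2.minAreaRect((Q[:,:2]*1000).astype(np.float32)); b=cv2.boxPoints(rc)
    print(n,len(Q),'rect',np.round(rc[0],1),np.round(rc[1],1),round(rc[2],2),'slope',c[:2].round(4)); print(b.round(1).tolist())
    i=np.argsort(np.hypot(*(b-np.array(tcp[:2])*1000).T))[2:]; tip=b[i].mean(0); tz=np.array([tip[0]/1e3,tip[1]/1e3,1])@c
    print('tip',tip.round(1),'ztop',tz.round(4),'z at tcp',(np.array([tcp[0],tcp[1],1])@c).round(4))
if __name__=="__main__":
    tcp=[float(a) for a in sys.argv[2:4]]
    blade(sys.argv[1],tcp,(float(sys.argv[4]),float(sys.argv[5])) if len(sys.argv)>4 else (.07,.13))
E
python3 blade.py top2 .3605 -.187; python3 blade.py scene2 .3605 -.187;python3 blade.py w2 .3605 -.187
```

```text
top2 1408 rect [ 437.2 -205.6] [ 43.2 143.6] 75.61 slope [-0.003   0.0011]
[[362.29998779296875, -208.6999969482422], [501.29998779296875, -244.3000030517578], [512.0999755859375, -202.5], [373.0, -166.8000030517578]]
tip [ 506.7 -223.4] ztop 0.1018 z at tcp 0.1022
scene2 1194 rect [ 415.5 -201.2] [ 46.6 193.6] 76.55 slope [-0.0336 -0.035 ]
[[315.8999938964844, -201.3000030517578], [504.20001220703125, -246.39999389648438], [515.0, -201.10000610351562], [326.70001220703125, -156.0]]
tip [ 509.6 -223.7] ztop 0.1001 z at tcp 0.1039
w2 26794 rect [ 418.2 -202.8] [ 47.1 123.2] 75.52 slope [-0.0299  0.0075]
[[352.70001220703125, -210.1999969482422], [472.0, -241.0], [483.79998779296875, -195.39999389648438], [364.5, -164.60000610351562]]
tip [ 477.9 -218.2] ztop 0.0994 z at tcp 0.1032
```

step_arm(
  series=[
    [0,0,-40,0],
    [0,0,-75,0],
    [0,0,-92,0],
    [0,0,-92,0],
    [0,0,-92,0],
  ],
)

```text
t: 6.22
eef_pos: [0.3596, -0.1873, 0.0225]
orientation: [[-0.251, -0.968, -0.002], [-0.968, 0.251, 0.001], [-0.0, 0.003, -1.0]]
ft_force: [-0.4, -0.7, -1.8]
finger_gap: 0.251
```

```bash
python3 wr.py w3; python3 top.py 3 top scene;  python3 blade.py top3 .3605 -.187 -.003 .02; python3 -c "
import cv2
a=cv2.imread('pics/scene3.png')[180:360,120:320];b=cv2.imread('pics/top3.png')[220:380,350:510]
import numpy as np
cv2.imwrite('pics/c3.png',np.hstack([cv2.resize(a,(440,396),interpolation=2),cv2.resize(b,(360,396),interpolation=2)]))"
```

```text
t 6.2167 eef [ 0.3596 -0.1873  0.0225] yaw -1.8243 gap 0.251 F [-0.3878 -0.6656 -1.7877]
top3 1167 rect [ 437.1 -208.1] [ 46.3 142.8] 75.56 slope [0.0118 0.0419]
[[362.20001220703125, -212.6999969482422], [500.5, -248.3000030517578], [512.0, -203.5], [373.70001220703125, -167.89999389648438]]
tip [ 506.3 -225.9] ztop 0.0099 z at tcp 0.0098
```

View pics/c3.png

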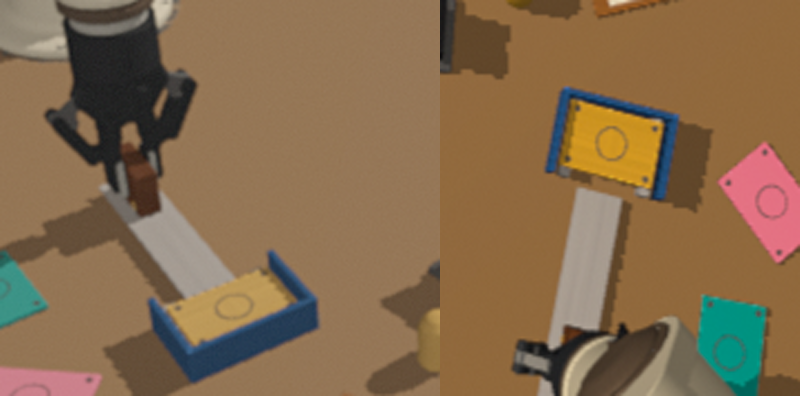

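The blade is centred between the rail ends, with its top at about 10 mm against 18 mm for the plate's underside. I'm inserting it.

step_arm(
  series=[
    [14,-4,0,0],
    [29,-8,0,0],
    [44,-12,0,0],
    [56,-15,0,0],
    [64,-17,0,0],
    [67,-17,0,0],
    [67,-17,0,0],
    [67,-17,0,0],
  ],
)

```text
t: 7.03
eef_pos: [0.427, -0.2039, 0.0232]
orientation: [[-0.25, -0.968, -0.0], [-0.968, 0.25, 0.0], [-0.0, 0.0, -1.0]]
ft_force: [-0.6, -0.2, -1.5]
finger_gap: 0.248
```

```bash
python3 wr.py w4; python3 top.py 4 top ; python3 -c "
import cv2
b=cv2.imread('pics/top4.png')[220:380,350:510]
cv2.imwrite('pics/c4.png',cv2.resize(b,(560,560),interpolation=2))"
```

```text
t 7.0333 eef [ 0.427  -0.2039  0.0232] yaw -1.8238 gap 0.248 F [-0.5771 -0.152  -1.4839]
```

View pics/c4.png

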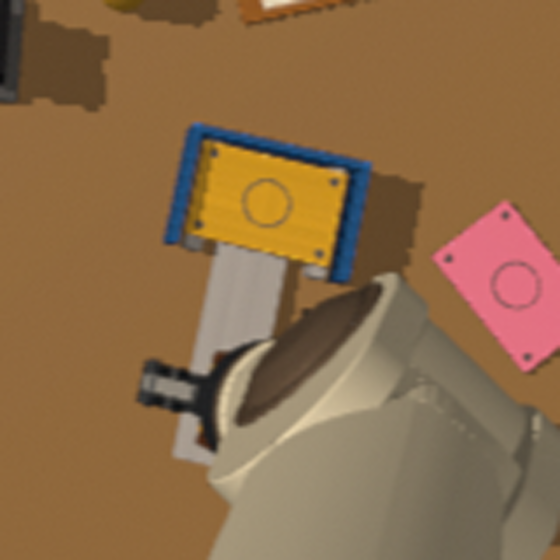

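step_arm(
  series=[
    [-1,-3,0,0],
    [-1,-3,4,0],
    [-1,-3,7,0],
    [-1,-3,10,0],
    [-1,-3,13,0],
    [-1,-3,18,0],
    [-1,-3,24,0],
    [-1,-3,32,0],
    [-1,-3,40,0],
    [-1,-3,40,0],
    [-1,-3,40,0],
  ],
)

```text
t: 8.05
eef_pos: [0.4272, -0.2073, 0.0637]
orientation: [[-0.25, -0.968, 0.002], [-0.968, 0.25, -0.0], [-0.0, -0.002, -1.0]]
ft_force: [-0.9, 0.2, -4.7]
finger_gap: 0.251
```

```bash
python3 wr.py w5; python3 top.py 5 top scene; python3 -c "
import cv2
a=cv2.imread('pics/scene5.png')[180:360,120:320];b=cv2.imread('pics/top5.png')[220:380,350:510]
import numpy as np
cv2.imwrite('pics/c5.png',np.hstack([cv2.resize(a,(440,396),interpolation=2),cv2.resize(b,(360,396),interpolation=2)]))"
cat > plate.py <<'E'
from wfit import *
def plate(n,box,zr):
    z,p,P,H,S,V=load(n); d=z['d']
    m=(H>15)&(H<30)&(S>120)&(P[...,0]>box[0])&(P[...,0]<box[1])&(P[...,1]>box[2])&(P[...,1]<box[3])&(P[...,2]>zr[0])&(P[...,2]<zr[1])&(d>.05)
    _,L,st,_=cv2.connectedComponentsWithStats(m.astype(np.uint8),connectivity=4)
    if len(st)<2: print(n,'none'); return
    Q=P[L==1+np.argmax(st[1:,4])]
    c=np.linalg.lstsq(np.c_[Q[:,:2]-Q[:,:2].mean(0),np.ones(len(Q))],Q[:,2],rcond=None)[0]
    rc=cv2.minAreaRect((Q[:,:2]*1000).astype(np.float32))
    print(n,len(Q),'plate',np.round(rc[0],1),np.round(rc[1],1),round(rc[2],2),'slope',c[:2].round(3),'z',c[2].round(4))
if __name__=="__main__":
    a=[float(x) for x in sys.argv[2:]]; plate(sys.argv[1],a[:4],a[4:])
E
python3 plate.py top5 .48 .62 -.32 -.15 .03 .09; python3 plate.py scene5 .48 .62 -.32 -.15 .03 .09
```

```text
t 8.05 eef [ 0.4272 -0.2073  0.0637] yaw -1.8237 gap 0.251 F [-0.8693  0.1891 -4.707 ]
top5 1217 plate [ 549.  -236.8] [97.2 60.8] 75.45 slope [0.002 0.012] z 0.0546
scene5 1234 plate [ 551.3 -235.1] [91.2 65.3] 74.11 slope [-0.011  0.007] z 0.0535
```

View pics/c5.png

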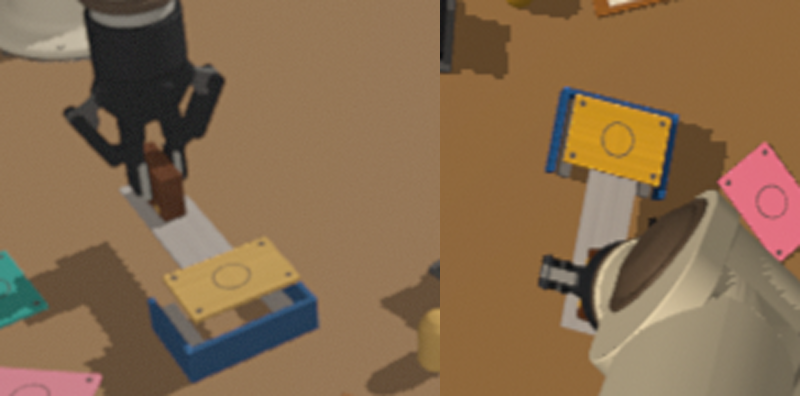

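The plate lies flat on the blade with its underside at about 50 mm, and it has cleared the walls. I'm carrying it to the stand with a gentle speed profile.

step_arm(
  series=[
    [0,0,4,0],
    [0,0,11,0],
    [0,0,19,0],
    [0,0,25,0],
    [0,0,27,0],
  ],
)

```text
t: 8.62
eef_pos: [0.4274, -0.2077, 0.0914]
orientation: [[-0.251, -0.968, 0.002], [-0.968, 0.251, -0.001], [0.0, -0.002, -1.0]]
ft_force: [-0.2, 0.0, -4.8]
finger_gap: 0.254
```

step_arm(
  series=[
    [2,4,0,0.003],
    [7,13,0,0.01],
    [16,27,0,0.022],
    [27,46,0,0.038],
    [39,67,0,0.056],
    [53,91,0,0.076],
    [67,115,0,0.096],
    [80,136,0,0.114],
    [90,155,0,0.129],
    [99,169,0,0.141],
    [104,178,0,0.149],
    [106,182,0,0.152],
  ],
)

```text
t: 9.62
eef_pos: [0.5332, -0.023, 0.0896]
orientation: [[-0.098, -0.995, -0.0], [-0.995, 0.098, 0.0], [-0.0, 0.0, -1.0]]
ft_force: [0.0, 0.1, -3.9]
finger_gap: 0.25
```

step_arm(
  series=[
    [0,0,0,0],
    [0,0,0,0],
  ],
)

```text
t: 9.78
eef_pos: [0.5319, -0.0264, 0.0898]
orientation: [[-0.102, -0.995, -0.001], [-0.995, 0.102, -0.001], [0.001, 0.001, -1.0]]
ft_force: [-0.2, -0.8, -4.0]
finger_gap: 0.245
```

```bash
python3 wr.py w6; python3 top.py 6 top scene; python3 -c "
import cv2
a=cv2.imread('pics/scene6.png')[180:360,220:420];b=cv2.imread('pics/top6.png')[180:340,270:430]
import numpy as np
cv2.imwrite('pics/c6.png',np.hstack([cv2.resize(a,(440,396),interpolation=2),cv2.resize(b,(360,396),interpolation=2)]))"
for n in top6 scene6 w6; do python3 plate.py $n .58 .74 -.12 .05 .06 .12; done
```

```text
t 9.7833 eef [ 0.5319 -0.0264  0.0898] yaw -1.6733 gap 0.245 F [-0.234  -0.8152 -4.0487]
top6 741 plate [664.3 -35.4] [90.  46.9] 83.75 slope [-0.006  0.   ] z 0.0811
scene6 1027 plate [659.4 -36.9] [93. 64.] 83.53 slope [-0.01   0.002] z 0.0802
w6 15108 plate [639.1 -34.5] [90.2 24.8] 84.13 slope [ 0.004 -0.   ] z 0.0794
```

View pics/c6.png

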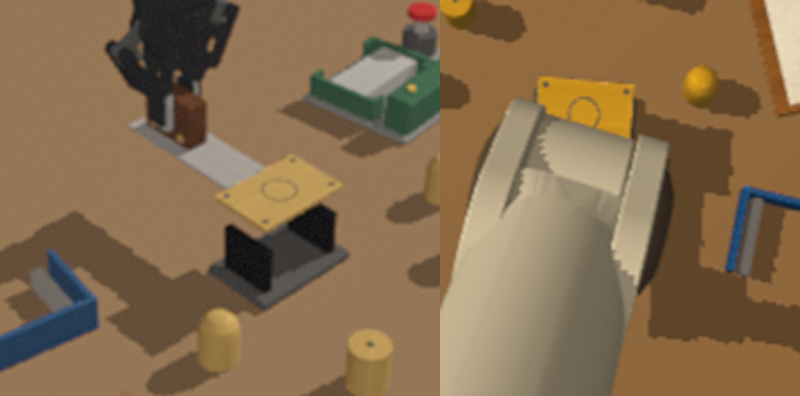

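View pics/w6.png

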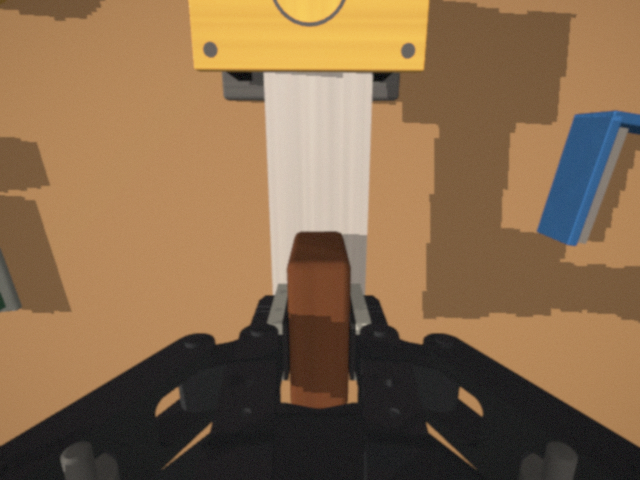

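The plate is centred over the stand: fits give about (657,-35), against (658,-35) for the stand. I'm lowering it.

step_arm(
  series=[
    [1,0,-6,0],
    [1,0,-13,0],
    [1,0,-19,0],
    [1,0,-22,0],
    [1,0,-25,0],
    [1,0,-28,0],
    [1,0,-31,0],
    [1,0,-35,0],
    [1,0,-38,0],
    [1,0,-38,0],
    [1,0,-38,0],
  ],
)

```text
t: 10.85
eef_pos: [0.5336, -0.0252, 0.0519]
orientation: [[-0.101, -0.995, -0.0], [-0.995, 0.101, -0.0], [0.0, 0.0, -1.0]]
ft_force: [0.1, -0.7, -1.9]
finger_gap: 0.249
```

```bash
python3 wr.py w7; python3 top.py 7 scene; python3 -c "
import cv2
a=cv2.imread('pics/scene7.png')[180:360,220:420]
cv2.imwrite('pics/c7.png',cv2.resize(a,(600,540),interpolation=2))"
for n in scene7 w7; do python3 plate.py $n .58 .74 -.12 .05 .04 .12; done
```

```text
t 10.85 eef [ 0.5336 -0.0252  0.0519] yaw -1.6719 gap 0.249 F [ 0.083  -0.7123 -1.9195]
scene7 1026 plate [660.1 -35.4] [93.  62.9] 84.43 slope [-0.004  0.013] z 0.0542
w7 15994 plate [638.5 -33.1] [90.4 21.4] 84.09 slope [ 0.012 -0.001] z 0.0537
```

View pics/c7.png

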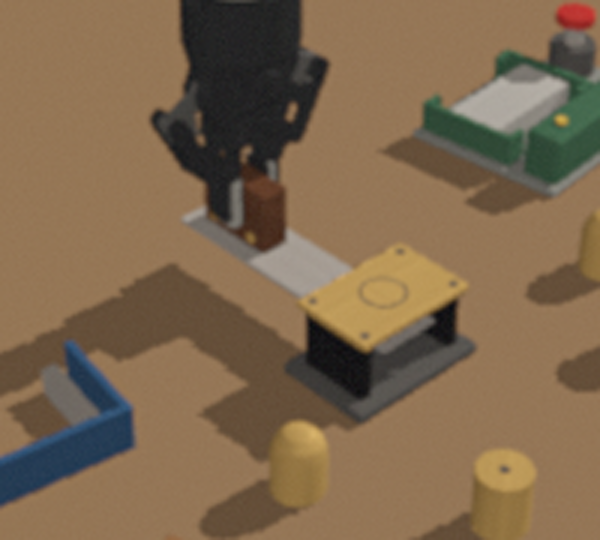

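The plate rests on the rails, with its top at 54 mm and the load gone from the wrist. I'm withdrawing the blade along the stand's axis.

step_arm(
  series=[
    [-5,0,0,0],
    [-15,1,0,0],
    [-28,3,0,0],
    [-44,4,0,0],
    [-60,6,0,0],
    [-76,8,0,0],
    [-92,9,0,0],
    [-104,11,0,0],
    [-112,12,0,0],
    [-114,12,0,0],
    [-114,12,0,0],
  ],
)

```text
t: 11.87
eef_pos: [0.4191, -0.0131, 0.0522]
orientation: [[-0.101, -0.995, 0.0], [-0.995, 0.101, 0.0], [-0.0, -0.0, -1.0]]
ft_force: [0.6, 1.0, -1.4]
finger_gap: 0.247
```

step_arm(
  series=[
    [0,0,-8,0],
    [0,0,-16,0],
    [0,0,-24,0],
    [0,0,-29,0],
    [0,0,-32,0],
    [0,0,-34,0],
    [0,0,-35,0],
    [0,0,-36,0],
    [0,0,-36,0],
  ],
)

```text
t: 12.62
eef_pos: [0.4194, -0.0135, 0.0163]
orientation: [[-0.101, -0.995, -0.0], [-0.995, 0.101, 0.0], [-0.0, 0.0, -1.0]]
ft_force: [-2.2, -0.1, 3.0]
finger_gap: 0.25
```

```bash
python3 wr.py w8; python3 top.py 8 scene top; python3 -c "
import cv2
a=cv2.imread('pics/scene8.png')[160:360,200:420]
cv2.imwrite('pics/c8.png',cv2.resize(a,(660,600),interpolation=2))"
for n in scene8 top8 w8; do python3 plate.py $n .58 .74 -.12 .05 .04 .12;python3 blade.py $n .419 -.013 -.01 .02; done
```

```text
t 12.6167 eef [ 0.4194 -0.0135  0.0163] yaw -1.6725 gap 0.25 F [-2.2244 -0.1434  2.9997]
scene8 1052 plate [660.5 -34.9] [92.4 62.7] 83.96 slope [-0.006  0.01 ] z 0.0541
scene8 977 rect [473.8 -17.3] [ 51.2 199.2] 85.09 slope [ 0.0007 -0.0045]
[[372.29998779296875, -34.20000076293945], [570.7999877929688, -51.29999923706055], [575.2000122070312, -0.30000001192092896], [376.70001220703125, 16.799999237060547]]
tip [573.  -25.8] ztop 0.0024 z at tcp 0.0023
top8 1125 plate [659.3 -33.1] [89.5 61.4] 83.98 slope [ 0.004 -0.003] z 0.0555
top8 963 rect [512.3 -22.9] [ 43.2 114.3] 84.37 slope [0.0029 0.0178]
[[453.29998779296875, -38.79999923706055], [567.0999755859375, -50.0], [571.2999877929688, -7.0], [457.5, 4.199999809265137]]
tip [569.2 -28.5] ztop 0.0032 z at tcp 0.0031
w8 none
w8 26499 rect [479.  -20.6] [ 44.8 123.3] 84.53 slope [-0.001   0.0017]
[[415.5, -37.0], [538.2000122070312, -48.79999923706055], [542.5, -4.199999809265137], [419.70001220703125, 7.599999904632568]]
tip [540.4 -26.5] ztop 0.0017 z at tcp 0.0019
```

View pics/c8.png

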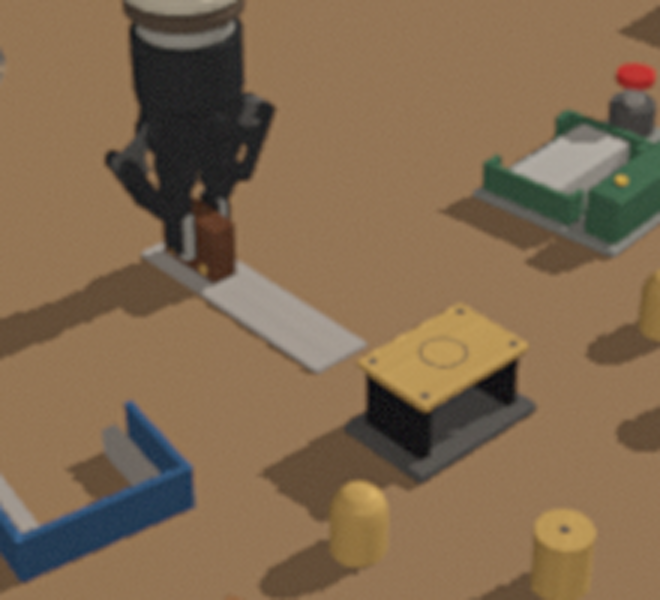

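The plate is on the stand at about (658,-34) and level, and the lifter is flat on the bench. I'm releasing it and rising.

step_arm(
  series=[
    [0,0,0,0],
    [0,0,0,0],
    [0,0,0,0],
    [0,0,0,0],
    [0,0,0,0],
    [0,0,30,0],
    [0,0,70,0],
    [0,0,110,0],
    [0,0,140,0],
    [0,0,160,0],
  ],
  claw=1,
)

```text
t: 13.6
eef_pos: [0.4208, -0.0134, 0.1789]
orientation: [[-0.101, -0.995, 0.004], [-0.995, 0.101, 0.001], [-0.001, -0.004, -1.0]]
ft_force: [1.0, -0.1, -0.5]
finger_gap: 1.004
```

step_arm(
  series=[
    [18,-2,0,0.12],
    [36,-3,0,0.24],
    [54,-4,0,0.36],
    [72,-6,0,0.48],
    [90,-7,0,0.6],
    [108,-8,0,0.72],
    [126,-10,0,0.84],
    [140,-11,0,0.96],
    [155,-13,0,1.08],
    [165,-16,0,1.2],
    [170,-18,0,1.32],
    [170,-18,0,1.44],
  ],
)

```text
t: 14.6
eef_pos: [0.5906, -0.0319, 0.1756]
orientation: [[0.974, -0.225, 0.0], [-0.225, -0.974, -0.001], [0.0, 0.001, -1.0]]
ft_force: [-0.7, 0.4, 0.7]
finger_gap: 1.004
```

step_arm(
  series=[
    [0,0,0,0.12],
    [0,0,0,0.13],
    [0,0,0,0.13],
    [0,0,0,0.13],
  ],
)

```text
t: 14.93
eef_pos: [0.5894, -0.0313, 0.1758]
orientation: [[0.994, -0.105, -0.0], [-0.105, -0.994, 0.0], [-0.0, -0.0, -1.0]]
ft_force: [-0.2, 0.1, 0.1]
finger_gap: 0.999
```

```bash
python3 wr.py w9; python3 top.py 9 scene ; for n in scene9 w9; do python3 plate.py $n .58 .74 -.12 .05 .04 .12;done
```

```text
t 14.9333 eef [ 0.5894 -0.0313  0.1758] yaw -0.1055 gap 0.999 F [-0.2084  0.102   0.0574]
scene9 1047 plate [659.5 -34.9] [93.4 63.4] 84.21 slope [-0.004  0.013] z 0.0542
w9 8895 plate [658. -35.] [89.7 60.4] 83.92 slope [ 0.001 -0.001] z 0.0537
```

View pics/w9.png

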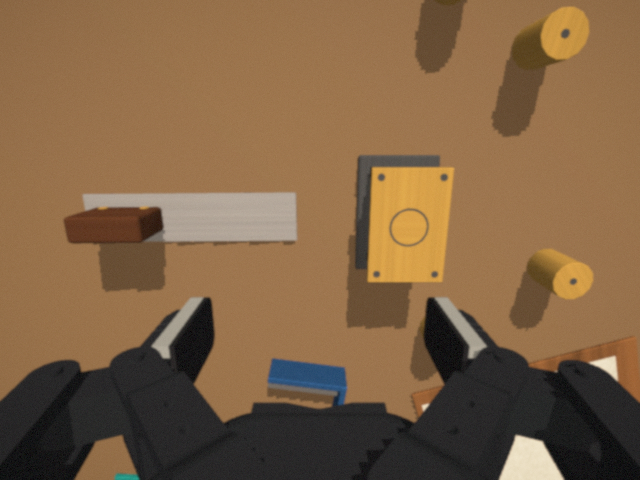

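View pics/scene9.png

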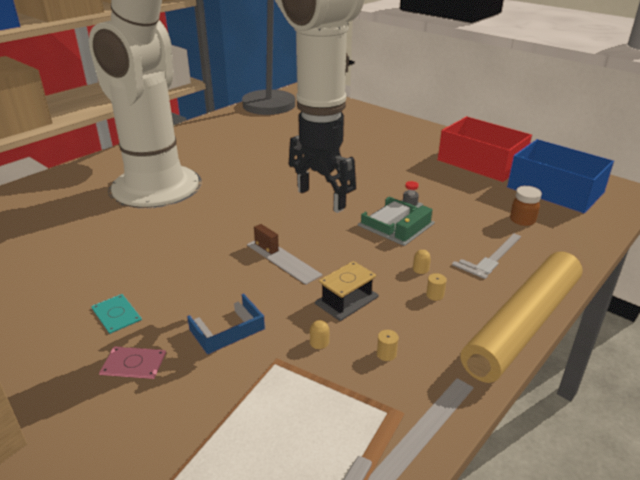

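step_arm(
  series=[
    [25,-1,0,0],
    [55,-3,0,0],
    [69,-4,0,0],
    [69,-4,-35,0],
    [69,-4,-70,0],
    [69,-4,-105,0],
    [69,-4,-130,0],
    [69,-4,-143,0],
    [69,-4,-143,0],
    [69,-4,-143,0],
  ],
)

```text
t: 15.87
eef_pos: [0.6587, -0.0353, 0.0331]
orientation: [[0.995, -0.102, -0.0], [-0.102, -0.995, -0.0], [-0.0, 0.0, -1.0]]
ft_force: [-0.5, 0.2, 0.5]
finger_gap: 0.997
```

```bash
python3 wr.py w10; python3 top.py 10 scene; python3 -c "
import cv2,numpy as np
a=cv2.imread('pics/scene10.png')[160:360,260:460]
b=cv2.imread('pics/w10.png')
cv2.imwrite('pics/c10.png',np.hstack([cv2.resize(a,(400,400),interpolation=2),cv2.resize(b,(400,300))[:].repeat(1,0).copy() if 0 else cv2.copyMakeBorder(cv2.resize(b,(400,300)),0,100,0,0,0)]))"
```

```text
t 15.8667 eef [ 0.6587 -0.0353  0.0331] yaw -0.1024 gap 0.997 F [-0.5065  0.1968  0.5241]
```

View pics/c10.png

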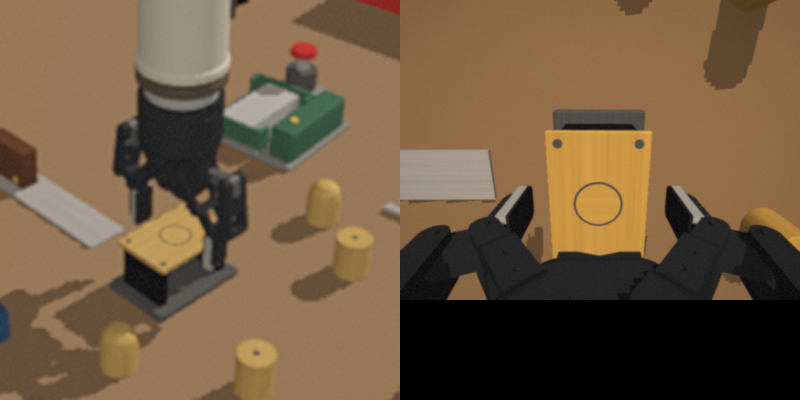

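The fingers straddle the plate's long edges, one on each side, so I'm closing gently.

step_arm(
  series=[
    [0,0,0,0],
    [0,0,0,0],
    [0,0,0,0],
    [0,0,0,0],
    [0,0,0,0],
    [0,0,0,0],
    [0,0,0,0],
    [0,0,0,0],
  ],
  claw=0,
  force=35,
)

```text
t: 16.63
eef_pos: [0.6597, -0.0353, 0.0351]
orientation: [[0.995, -0.102, 0.003], [-0.102, -0.995, 0.0], [0.003, -0.001, -1.0]]
ft_force: [-2.1, 0.0, 6.0]
finger_gap: 0.689
```

step_arm(
  series=[
    [0,0,3,0],
    [0,0,8,0],
    [0,0,16,0],
    [0,0,26,0],
    [0,0,38,0],
    [0,0,50,0],
    [0,0,58,0],
    [0,0,60,0],
    [0,0,60,0],
  ],
)

```text
t: 17.38
eef_pos: [0.6594, -0.0353, 0.0944]
orientation: [[0.995, -0.102, 0.002], [-0.102, -0.995, 0.0], [0.002, -0.0, -1.0]]
ft_force: [-1.2, 0.1, -3.3]
finger_gap: 0.686
```

```bash
python3 wr.py w11; python3 top.py 11 scene; for n in scene11 w11; do python3 plate.py $n .58 .74 -.12 .05 .08 .14;done; python3 -c "
import cv2,numpy as np
a=cv2.imread('pics/scene11.png')[160:360,260:460]
b=cv2.imread('pics/w11.png')
cv2.imwrite('pics/c11.png',np.hstack([cv2.resize(a,(400,400),interpolation=2),cv2.copyMakeBorder(cv2.resize(b,(400,300)),0,100,0,0,0)]))"
```

```text
t 17.3833 eef [ 0.6594 -0.0353  0.0944] yaw -0.1019 gap 0.686 F [-1.1642  0.0967 -3.2849]
scene11 736 plate [659.5 -40.6] [81.4 62.9] 85.56 slope [-0.008  0.012] z 0.1126
w11 26494 plate [660.9 -33.4] [86.4 63.2] 84.17 slope [-0.001 -0.003] z 0.113
```

View pics/c11.png

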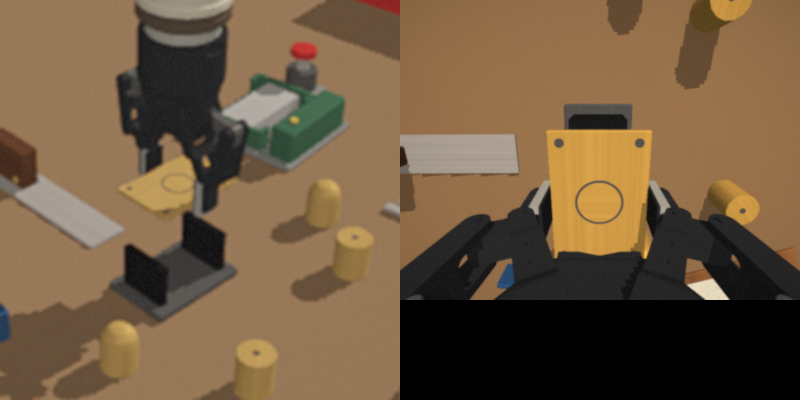

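The plate is gripped level. I'm going to a viewpoint short of the nest.

step_arm(
  series=[
    [-3,4,10,0.01],
    [-12,15,25,0.02],
    [-26,32,40,0.035],
    [-44,55,52,0.055],
    [-62,78,60,0.075],
    [-80,100,60,0.09],
    [-94,118,60,0.1],
    [-103,129,60,0.108],
    [-108,135,60,0.112],
    [-108,135,60,0.112],
    [-108,135,60,0.112],
  ],
)

```text
t: 18.4
eef_pos: [0.5511, 0.0989, 0.1531]
orientation: [[1.0, 0.01, 0.001], [0.01, -1.0, -0.001], [0.001, 0.001, -1.0]]
ft_force: [1.7, -0.0, -1.5]
finger_gap: 0.689
```

```bash
python3 wr.py w12
python3 - <<'E'
from wfit import *
z,p,P,H,S,V=load('w12'); d=z['d']
fit(P,d,S<70,(.50,.60,.17,.32),(.021,.028),'pad')
g=(H>55)&(H<95)&(S>70)
fit(P,d,g,(.48,.6,.17,.33),(.026,.034),'lips')
q=g&(P[...,0]>.48)&(P[...,0]<.59)&(P[...,1]>.17)&(P[...,1]<.33)&(P[...,2]>.0265)&(P[...,2]<.033)
print('all lips',[np.round(x,1) for x in cv2.minAreaRect((P[q][:,:2]*1000).astype(np.float32))])
fit(P,d,g,(.55,.7,.15,.35),(.038,.048),'housing')
fit(P,d,S<70,(.45,.7,.15,.36),(.003,.012),'base')
fit(P,d,((H<8)|(H>172))&(S>150),(.5,.6,.3,.38),(.058,.07),'red')
E
for n in w12; do python3 plate.py $n .45 .65 -.0 .2 .13 .2;done
```

```text
t 18.4 eef [0.5511 0.0989 0.1531] yaw 0.0096 gap 0.689 F [ 1.6653 -0.0092 -1.4804]
pad 5725 [551.3 228.1] [44.1 55.9] 0.37 z [0.0225 0.0238 0.025 ]
lips 1340 [551.6 202.9] [81.1 17.5] 0.61 z [0.0274 0.0287 0.0298]
all lips [array([550.6, 202.9]), array([79. , 17.5]), np.float64(0.6)]
housing 4005 [616.5 223.4] [28.9 55.4] 0.36 z [0.0396 0.0416 0.0429]
base 4949 [571.7 225.4] [128.5  74.1] 0.35 z [0.0035 0.0048 0.0068]
red none
w12 26495 plate [551.2 100.8] [61.5 86.7] 0.12 slope [-0.003 -0.004] z 0.1716
```

View pics/w12.png

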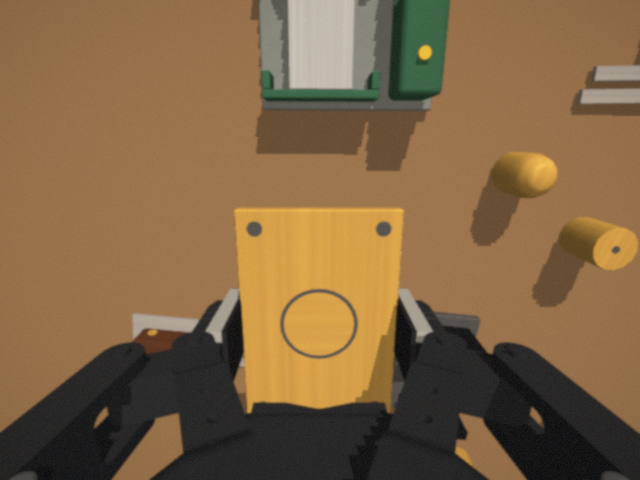

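The nest centre comes out at (551.4, 249.7), yaw about 0.006, and the plate is centred in the jaws. I'm moving over the nest.

step_arm(
  series=[
    [0,4,0,0],
    [0,14,0,0],
    [0,30,0,0],
    [0,52,-10,0],
    [0,76,-25,0],
    [0,100,-45,0],
    [0,122,-65,0],
    [0,138,-80,0],
    [0,147,-92,0],
    [0,151,-98,0],
    [0,151,-98,0],
    [0,151,-98,0],
  ],
)

```text
t: 19.45
eef_pos: [0.5511, 0.2494, 0.055]
orientation: [[1.0, 0.009, 0.0], [0.009, -1.0, -0.001], [0.0, 0.001, -1.0]]
ft_force: [0.2, -0.6, -2.3]
finger_gap: 0.689
```

```bash
python3 wr.py w13; python3 top.py 13 scene top
python3 - <<'E'
from wfit import *
z,p,P,H,S,V=load('w13'); d=z['d']
g=(H>55)&(H<95)&(S>70)
fit(P,d,g,(.48,.595,.26,.33),(.026,.034),'lipsfar')
fit(P,d,g,(.57,.7,.15,.35),(.038,.048),'housing')
fit(P,d,((H<8)|(H>172))&(S>150),(.5,.6,.3,.38),(.058,.07),'red')
import cv2
a=cv2.imread('pics/scene13.png')[140:280,320:480]
b=cv2.imread('pics/w13.png')
cv2.imwrite('pics/c13.png',np.hstack([cv2.resize(a,(400,350),interpolation=2),cv2.copyMakeBorder(cv2.resize(b,(400,300)),0,50,0,0,0)]))
E
for n in w13; do python3 plate.py $n .45 .65 .15 .35 .06 .12;done
```

```text
t 19.45 eef [0.5511 0.2494 0.055 ] yaw 0.0088 gap 0.689 F [ 0.206  -0.6441 -2.2678]
lipsfar 2717 [551.1 297.7] [80.9 17.4] 0.21 z [0.0275 0.0287 0.0297]
housing 9990 [616.2 261.4] [88.7 29.4] 89.95 z [0.0398 0.0416 0.0427]
red 6650 [550.9 336.2] [30.9 30.8] 87.91 z [0.0623 0.0636 0.0648]
w13 26329 plate [550.9 251.2] [65.2 86.6] 0.3 slope [-0.003 -0.003] z 0.0735
```

View pics/c13.png

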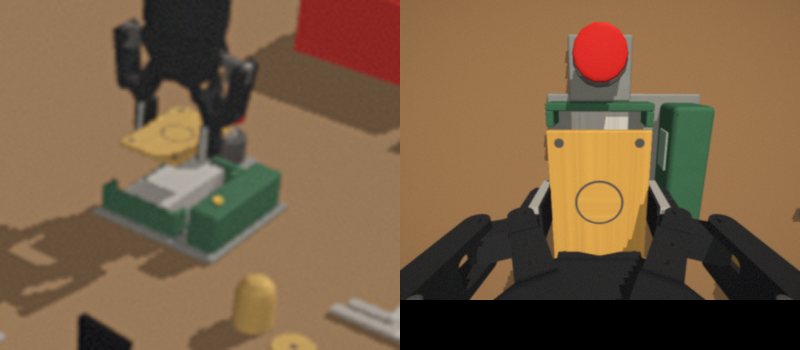

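Everything lines up (nest y about 250.2, plate about 249.5). I'm lowering slowly.

step_arm(
  series=[
    [0,1,-8,0],
    [0,1,-17,0],
    [0,1,-25,0],
    [0,1,-32,0],
    [0,1,-37,0],
    [0,1,-40,0],
    [0,1,-42,0],
    [0,1,-43,0],
    [0,1,-44,0],
    [0,1,-44,0],
  ],
)

```text
t: 20.43
eef_pos: [0.5507, 0.2518, 0.011]
orientation: [[1.0, 0.01, 0.0], [0.01, -1.0, 0.0], [0.0, -0.0, -1.0]]
ft_force: [-0.4, 0.6, -2.5]
finger_gap: 0.689
```

```bash
python3 wr.py w14; python3 plate.py w14 .45 .65 .15 .35 .01 .08;python3 top.py 14 scene
python3 - <<'E'
from wfit import *
a=cv2.imread('pics/scene14.png')[140:280,320:480]
b=cv2.imread('pics/w14.png')
cv2.imwrite('pics/c14.png',np.hstack([cv2.resize(a,(400,350),interpolation=2),cv2.copyMakeBorder(cv2.resize(b,(400,300)),0,50,0,0,0)]))
E
```

```text
t 20.4333 eef [0.5507 0.2518 0.011 ] yaw 0.0101 gap 0.689 F [-0.4079  0.5607 -2.4683]
w14 26358 plate [550.8 248. ] [69.7 97.8] 0.37 slope [-0.001  0.   ] z 0.0296
```

View pics/c14.png

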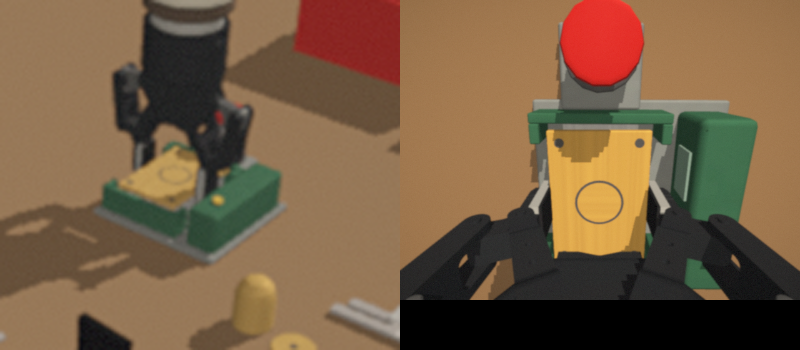

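step_arm(
  series=[
    [0,-1,-1,0],
    [0,-1,-1,0],
    [0,-1,-2,0],
    [0,-1,-2,0],
  ],
)

```text
t: 20.87
eef_pos: [0.5508, 0.2509, 0.0101]
orientation: [[1.0, 0.01, 0.0], [0.01, -1.0, 0.0], [0.0, -0.0, -1.0]]
ft_force: [-2.9, -1.0, 6.7]
finger_gap: 0.692
```

Contact is felt (+6.7 N). I'm releasing with a small opening, since the housing is close.

step_arm(
  series=[
    [0,0,0,0],
    [0,0,0,0],
    [0,0,0,0],
    [0,0,0,0],
    [0,0,0,0],
  ],
  claw=0.77,
)

```text
t: 21.28
eef_pos: [0.5506, 0.2508, 0.0089]
orientation: [[1.0, 0.01, 0.0], [0.01, -1.0, 0.0], [0.0, -0.0, -1.0]]
ft_force: [-0.1, -0.0, 0.5]
finger_gap: 0.767
```

```bash
python3 wr.py w15; python3 plate.py w15 .45 .65 .15 .35 .01 .08;python3 top.py 15 scene
python3 - <<'E'
from wfit import *
a=cv2.imread('pics/scene15.png')[140:280,320:480]
b=cv2.imread('pics/w15.png')
cv2.imwrite('pics/c15.png',np.hstack([cv2.resize(a,(400,350),interpolation=2),cv2.copyMakeBorder(cv2.resize(b,(400,300)),0,50,0,0,0)]))
E
```

```text
t 21.2833 eef [0.5506 0.2508 0.0089] yaw 0.0101 gap 0.767 F [-0.0745 -0.0256  0.4624]
w15 26585 plate [550.9 247.5] [69.2 96.9] 0.4 slope [-0.001  0.001] z 0.0287
```

View pics/c15.png

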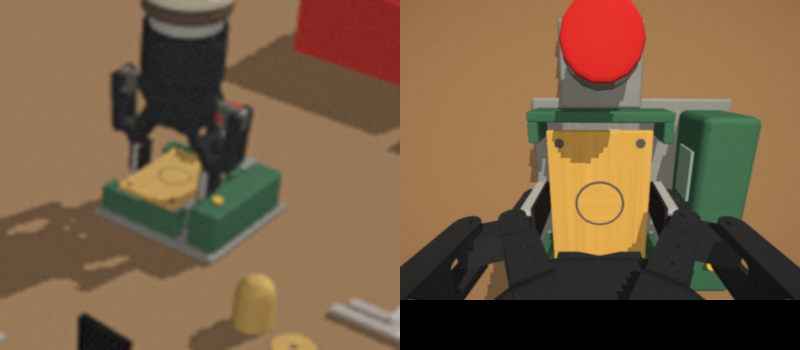

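Released with zero force; the plate top reads about 29-30 mm. I'm rising straight up and stepping back to inspect.

step_arm(
  series=[
    [0,0,3,0],
    [0,0,10,0],
    [0,0,20,0],
    [0,0,40,0],
    [0,0,70,0],
    [0,0,105,0],
    [0,0,130,0],
    [0,-40,140,0],
    [0,-75,140,0],
    [0,-90,140,0],
    [0,-90,140,0],
  ],
)

```text
t: 22.3
eef_pos: [0.5515, 0.1548, 0.1509]
orientation: [[1.0, 0.003, 0.002], [0.003, -1.0, -0.002], [0.002, 0.002, -1.0]]
ft_force: [0.3, -0.1, -0.3]
finger_gap: 0.772
```

```bash
python3 wr.py w16; python3 plate.py w16 .45 .65 .15 .35 .01 .08;python3 top.py 16 scene
python3 - <<'E'
from wfit import *
z,p,P,H,S,V=load('w16'); d=z['d']
g=(H>55)&(H<95)&(S>70)
q=g&(P[...,0]>.48)&(P[...,0]<.595)&(P[...,1]>.17)&(P[...,1]<.33)&(P[...,2]>.0265)&(P[...,2]<.033)
print('all lips',[np.round(x,1) for x in cv2.minAreaRect((P[q][:,:2]*1000).astype(np.float32))])
fit(P,d,((H<8)|(H>172))&(S>150),(.5,.6,.3,.38),(.058,.07),'red')
E
```

```text
t 22.3 eef [0.5515 0.1548 0.1509] yaw 0.0027 gap 0.772 F [ 0.2739 -0.1292 -0.2567]
w16 10354 plate [550.8 253.2] [62.8 94.9] 0.44 slope [-0.001 -0.003] z 0.0287
all lips [array([551.4, 250.4]), array([ 81. , 111.2]), np.float64(0.3)]
red none
```

View pics/w16.png

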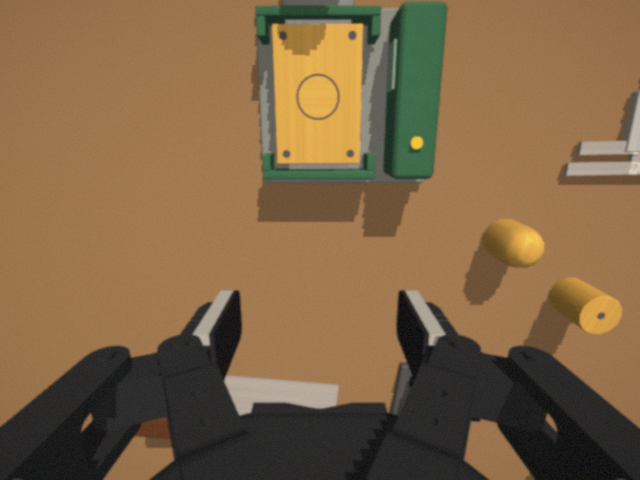

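The plate is flat in the nest inside all the lips (plate 273-362 × 24-163, lips 257-380 × 8-178). Next is the plunger.

step_arm(
  series=[
    [0,10,0,0],
    [0,40,0,0],
    [0,75,0,0],
    [0,110,0,0],
    [0,140,0,0],
    [0,165,0,0],
    [0,176,0,0],
    [0,176,0,0],
    [0,176,-20,0],
    [0,176,-40,0],
    [0,176,-40,0],
    [0,176,-40,0],
  ],
  claw=0,
  force=30,
)

```text
t: 23.4
eef_pos: [0.5498, 0.3345, 0.1079]
orientation: [[1.0, 0.009, -0.003], [0.008, -1.0, -0.003], [-0.003, 0.003, -1.0]]
ft_force: [-0.5, -0.5, 0.2]
finger_gap: 0.003
```

```bash
python3 wr.py w17; python3 top.py 17 scene top
python3 - <<'E'
from wfit import *
a=cv2.imread('pics/scene17.png')[110:260,320:480]
b=cv2.imread('pics/top17.png')[210:340,110:270]
cv2.imwrite('pics/c17.png',np.hstack([cv2.resize(a,(400,375),interpolation=2),cv2.resize(b,(400,375),interpolation=2)]))
E
```

```text
t 23.4 eef [0.5498 0.3345 0.1079] yaw 0.0085 gap 0.003 F [-0.4563 -0.4599  0.1502]
```

View pics/c17.png

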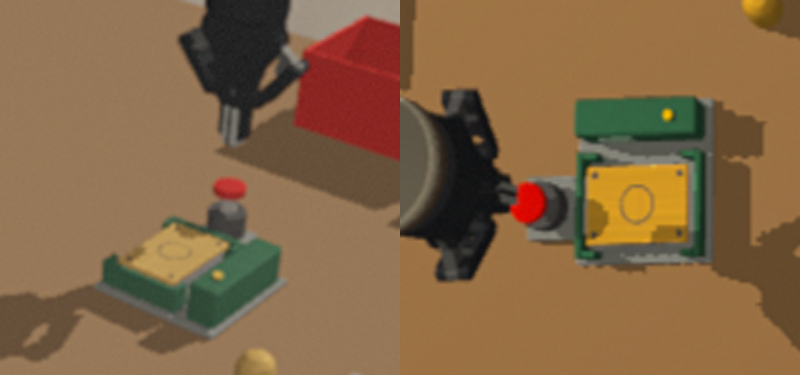

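step_arm(
  series=[
    [1,1,-20,0],
    [1,1,-36,0],
    [1,1,-43,0],
    [1,1,-48,0],
    [1,1,-52,0],
    [1,1,-55,0],
    [1,1,-57,0],
    [1,1,-58,0],
    [1,1,-58,0],
  ],
)

```text
t: 24.3
eef_pos: [0.5515, 0.3375, 0.0521]
orientation: [[1.0, 0.01, -0.0], [0.01, -1.0, -0.0], [-0.0, 0.0, -1.0]]
ft_force: [-4.3, -1.7, 6.6]
finger_gap: 0.004
```

step_arm(
  series=[
    [0,0,-1,0],
    [0,0,-2,0],
    [0,0,-3,0],
    [0,0,-4,0],
    [0,0,-4,0],
    [0,0,-4,0],
  ],
)

```text
t: 24.8
eef_pos: [0.5516, 0.3375, 0.05]
orientation: [[1.0, 0.01, -0.0], [0.01, -1.0, 0.0], [-0.0, -0.0, -1.0]]
ft_force: [-8.1, -4.6, 18.0]
finger_gap: 0.002
```

step_arm(
  series=[
    [0,0,-1,0],
    [0,0,-1,0],
    [0,0,-1,0],
  ],
)

```text
t: 25.05
eef_pos: [0.5517, 0.3375, 0.05]
orientation: [[1.0, 0.01, -0.0], [0.01, -1.0, 0.001], [-0.0, -0.001, -1.0]]
ft_force: [-9.5, -6.0, 24.9]
finger_gap: 0.006
```

```bash
python3 wr.py w18
```

```text
t 25.05 eef [0.5517 0.3375 0.05  ] yaw 0.0097 gap 0.006 F [-9.5465 -5.9693 24.9011]
```

View pics/w18.png

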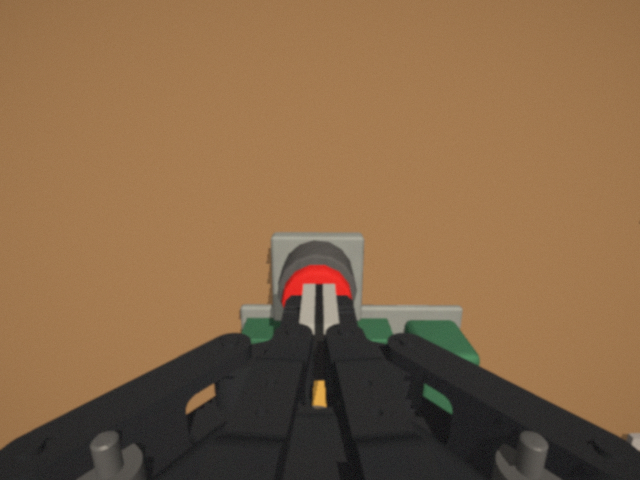

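The plunger is on its hard stop: z stays at 0.0500 while the force rises to 25 N, well over the 8 N spring. I'm releasing and backing away.

step_arm(
  series=[
    [0,0,3,0],
    [0,0,9,0],
    [0,0,17,0],
    [0,0,30,0],
    [0,0,60,0],
    [0,0,100,0],
    [0,0,140,0],
    [-20,20,160,0],
    [-50,40,170,0],
    [-80,60,170,0],
    [-80,60,170,0],
    [-80,60,170,0],
  ],
)

```text
t: 26.1
eef_pos: [0.4693, 0.401, 0.2174]
orientation: [[1.0, 0.016, 0.001], [0.016, -1.0, 0.003], [0.001, -0.003, -1.0]]
ft_force: [0.5, -0.3, -0.7]
finger_gap: 0.001
```

```bash
python3 wr.py w19; python3 top.py 19 scene top; sed -e 's/{n}0.npz/{n}19.npz/' fit.py > fit19.py; python3 fit19.py | grep -E "top (lips|red|pad)|scene red"; python3 plate.py top19 .45 .65 .15 .35 .02 .04;  python3 plate.py scene19 .45 .65 .15 .35 .02 .04; python3 blade.py top19 .419 -.013 -.01 .02
```

```text
t 26.1 eef [0.4693 0.401  0.2174] yaw 0.0159 gap 0.001 F [ 0.5264 -0.2686 -0.6514]
top pad 11
top lips 98 [551.7 204.5] [80.4 16.7] 0.96 z [0.0276 0.03   0.0327]
top red 156 [551.3 336.8] [28.7 28.8] 31.8 z [0.0617 0.0645 0.0675]
scene red 63 [554.5 333. ] [25.6 31. ] 32.74 z [0.061  0.0634 0.0655]
top19 1074 plate [552.  253.1] [60.1 92.6] 1.22 slope [-0.001 -0.003] z 0.03
scene19 552 plate [552.7 253.4] [ 65.6 100.1] 3.71 slope [ 0.005 -0.   ] z 0.0291
top19 1338 rect [475.3 -19. ] [ 43.8 189.5] 84.03 slope [0.0001 0.0076]
[[378.79998779296875, -30.899999618530273], [567.2000122070312, -50.599998474121094], [571.7999877929688, -7.099999904632568], [383.29998779296875, 12.699999809265137]]
tip [569.5 -28.8] ztop 0.0031 z at tcp 0.0032
```

View pics/top19.png

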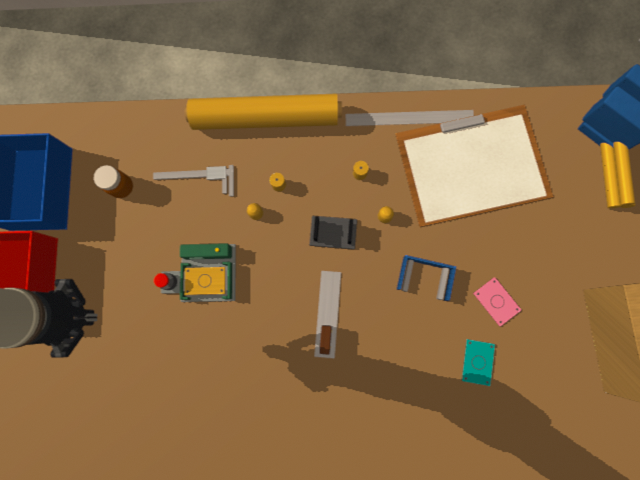

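View pics/scene19.png

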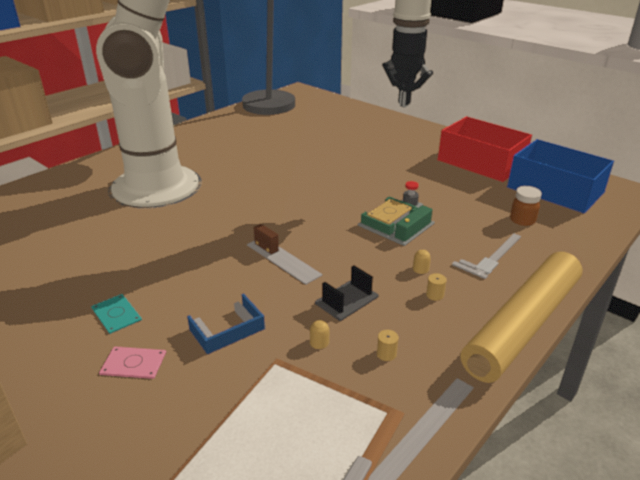

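The plate is flat in the nest (top-image (205,281)), the plunger is back up (z about 64 mm), the lifter is flat at (328,315), and the bystanders are at the same pixels as at the start. I'm handing in.

step_arm(
  series=[
    [0,0,0,0],
    [0,0,0,0],
    [0,0,0,0],
  ],
)

```text
t: 26.5
eef_pos: [0.4724, 0.3968, 0.2157]
orientation: [[1.0, 0.008, 0.0], [0.008, -1.0, -0.0], [0.0, 0.0, -1.0]]
ft_force: [0.2, 0.4, 1.1]
finger_gap: -0.001
```

```bash
python3 -c "
from workcell import *
print(r.get_state()['ft_force']); print(r.finish_job())"
```

```text
[0.1660778  0.36480541 1.08636103]
the job is handed in; nothing more can be done
None
```

The job is done and handed in at about 26.5 s of the 72 s. In order:

- **Lifter:** it took the brass plate off the rack from underneath and set it on the stand's rails. I then laid it flat on the bench and let go.
- **Plate:** gripped by its long edges, laid in the gauge's nest and released.
- **Plunger:** pressed to its hard stop and let go. The tool height held at 0.0500 m while the push rose to 25 N.

**Last checks:**
- The plate lies level inside the lips, with its top at 30 mm.
- The plunger is back up, at about 64 mm.
- The lifter lies flat.
- The domes and slugs show at their starting pixels.
- The arm is clear of everything.

**Disagreement:** the last plate fits were slightly off. They put its centre at y = 253 mm and gave it too long, 93 mm from the top camera and 100 mm from the scene camera. The nest measures about 250 mm. I think the green gauge's edges blended into those fits, as the wrist picture shows the plate inside the lips at both ends.

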